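# Put the corner block away in the bench chest and slide its cover shut

## Task

Pick up the willow corner block, the squat pale one that lies on the bench just beyond the violin between the shavings and the flat offcut, and lay it flat in the open well of the wooden bench chest. Then slide the chest's flat cover all the way across until it is fully shut over the block.

Things in the scene. Friction and masses are not known exactly. Their poses are not given: they have to be found in the camera images.
- corner_block: Loose plain pale willow block, 40 mm along its x, 52 mm along y, 30 mm high, about 30 g; origin at the centre of its underside, z up. Lies flat on the bench beyond the violin. Bystanders: a flat maple offcut (31x86 mm, 14 mm high) 80 to 160 mm to its right, a pine offcut (24x66 mm, 50 mm high) farther right, fixed thin pegs about 15 mm high behind.
- well_floor (a point): Centre of the open well's floor, 56 mm above the bench; z up. The well is 102 mm long (x) by 84 mm wide (y), walls 45 mm above the floor; the cover runs 36 mm above it. The fixed wooden chest (230x100 mm, 101 mm high) has two equal wells in line; +x points along its length, away from its middle to the open well's end, roughly to the robot's right.
- cover (a joint): Slide of the flat cover along the chest, m: 0 = fully shut over the open well, about 0.11 = fully back over the other well (its start). Shutting moves it along +x of well_floor. It stays where it is left; about 2 N moves it.
- cover_grip (a point): On the cover's upright grip bar, at its middle, 8 mm below its top and 16 mm above the cover's top face (97 mm above the bench); axes as well_floor; moves with the cover. The dark wooden bar is 14 mm thick along x (slide direction), 60 mm long along y, 24 mm high, across the middle of the 101 mm long cover; with the cover shut it stands over the centre of well_floor.

How it is judged:
By the outcome, as a careful person would: the job done as asked, in the order asked, and still so for the second after the job is handed in, with the robot touching nothing.
It also fails if it takes over 42 s, if anything falls off the work surface, if the arm or the gripper's body presses on something with over 40 N, if the wrist force passes 120 N, or if a joint passes its speed limit or range.

## Robot

A 7-joint arm with a two-finger parallel gripper is mounted at the origin on a cart in front of the work surface, level with it; the furniture and walls round the work are solid. World frame = base frame: x ahead of the robot, y to its left, z up, the work surface at z = 0. Lengths are in m, angles in rad, forces in N, time in s.
With the tool pointing down it reaches from about 0.425 to 0.875 m from the base axis. Payload 4.7 kg.
Tool frame: the origin (TCP) lies midway between the tips of the shut fingers; the grasp point (between the pads) lies 19 mm behind it; z points along the fingers, y is the line along which they close (so a half turn about z gives the same grasp; the last joint's range is limited). The gripper opens to 85 mm and grips with 20 to 120 N. Pads are 22 mm wide; open, the fingers measure 114 mm over their backs; the gripper's body (76 mm by 85 mm) begins 54 mm behind the grasp point. The pads swing forward as they close: fully open they stand 13 mm farther back than shut.
Start: joints at [-1.269, 0.321, -0.07, 1.45, 0.023, 1.371, -0.057], TCP at [0.185, 0.623, 0.231] pointing down, gripper open.
Joint ranges: [-2.86, 2.86], [-0.3, 2.09], [-1.38, 1.24], [0.06, 2.45], [-1.56, 4.7], [0.09, 2.05], [-2.69, 2.69]. Speed limits (rad/s): [2.57, 2.57, 3.14, 3.14, 3.14, 3.14, 3.14].

## Interface

Orientations are given as a rotation vector (axis times angle).
In Python, from workcell import manip, claw, read_camera, get_calibration, job, nets, monitor gives the robot as it stands. Calls block until the motion is done:
- manip.move_to(position, orientation): joint-space move of the TCP to a pose.
- manip.move_straight(position, orientation=None, rate=0.15): straight line of the TCP; orientation=None keeps the orientation; rate is the mean speed in m/s.
- manip.movej(angles): joint-space move.
- claw.let_go() and claw.gripper_close(grasp_force=None): open the fingers fully, or close them until they stop; grasp_force is the grip in N (None keeps the last).
- manip.wait(seconds).
- manip.solve_ik(position, orientation): joint angles nearest the present ones, or None.
- read_camera(name): name is "side" or "top" or "wrist"; returns (picture, depth): 384x512x3 uint8, red, green, blue; 384x512 float32, m along the optical axis (not along the pixel's ray), 0 where there is no reading.
- get_calibration(name): a dict with "fov_y" (degrees; the focal length in pixels is half the picture's height over the tangent of half this angle, whatever the lens; pixels are square), "cx", "cy" (the principal point, pixels), "R" (3x3) and "t" (3): a world point X has camera coordinates R X + t; the wrist camera has in their place "hand_eye" (4x4, takes a point from camera to tool coordinates, whose origin is the TCP and whose axes are the flange's). Camera axes: x right, y down, z forward; pixel columns grow to the right and rows downward; lengths in m; the calibration is good to about 2 mm. The wrist camera is an equidistant fisheye: a pixel r from the principal point sees the ray r / f radians off the axis. A picture is of the moment at which its call begins: read the wrist's pose just before it. get_calibration takes no time and is no camera call.
A pose or a line that the arm cannot do raises manip.MotionError and nothing moves.
- job.job_done(): hands the job in; it is judged then, once.
Trained networks look in the newest picture that a camera, given by its name, has taken for a name from the list of things; names that differ only in an ending like _2 or _b are one class to them, and where a whole thing is asked for, a point or a joint stands for the part that bears it (a point fixed in the world has none). Each returns a list of dicts, best first, with "confidence" (0 to 1); they miss things now and then, are a little off and sometimes report something else, mostly with a low value. They report only what shows in the picture. A call takes as long as a camera call.
- nets.outline_of(thing, camera): "mask" (384x512 bool, what is visible of it) and "rect" ([centre column, centre row, width, height] in pixels, round what is visible of it).
Readings, each from a call of its own:
- monitor.current_t(): time.
- monitor.current_q(): joint angles.
- monitor.current_joint_vel(): joint speeds.
- monitor.current_tau(): joint torques, N m.
- monitor.current_ee_pos(): TCP position.
- monitor.current_eef_rot(): TCP orientation.
- monitor.current_contact_force(): force on the tool from outside, world axes, zero at the start.
- monitor.current_wrist_torque(): the same for the moment, N m.
- monitor.current_finger_gap(): opening from 0.0 (shut) to 1.0 (fully open).
- monitor.current_grip_force(): force on a finger pad.
Only numpy, scipy, OpenCV 4.12 (cv2) and the standard library are available. Lean on these libraries where they do the work, as an engineer would, in place of code of your own. Each camera call takes 0.05 s, during which the arm holds its last target. There are 200 camera calls.

## Working session

There is one attempt and no reset: what is moved stays moved. The work goes in short steps, each a Python script; the robot and the scene stay as the last script left them, time stands still between calls to the robot, and variables do not carry over. Pictures are saved under pics/ and viewed, at most 10 in all, crops included, and the job is handed in when it is done.

```bash
mkdir -p pics; cat > h.py <<'E'
import numpy as np, cv2
from scipy.spatial.transform import Rotation as Ro
from workcell import manip, claw, read_camera, get_calibration, job, nets, monitor
def cloud(cam,d):
    c=get_calibration(cam); f=192/np.tan(np.radians(c["fov_y"])/2)
    v,u=np.mgrid[:384,:512]
    P=np.stack([(u-c["cx"])/f*d,(v-c["cy"])/f*d,d],-1)
    W=(P-np.array(c["t"]))@np.array(c["R"])
    W[d<=0]=np.nan
    return W
def down(yaw): # tool y along world direction yaw+90deg-ish: R=Rz(yaw)*Rx(pi)
    return (Ro.from_euler('z',yaw)*Ro.from_euler('x',np.pi)).as_rotvec()
E
python3 - <<'E'
from h import *
ims=[]
for cam in("top","side"):
    p,d=read_camera(cam); W=cloud(cam,d); np.save(cam+".npy",W)
    im=p[...,::-1].copy()
    for th in("corner_block","cover","cover_grip","well_floor"):
        try: r=nets.outline_of(th,cam)
        except Exception as e: print(th,e); continue
        for o in r[:3]:
            m=o["mask"]; Q=W[m]; Q=Q[~np.isnan(Q[:,0])]
            print(cam,th,round(o["confidence"],2),np.round(o["rect"]),m.sum(),np.round(np.percentile(Q,[2,50,98],axis=0),3).tolist() if len(Q) else None)
    cv2.imwrite(f"pics/{cam}0.png",im)
print(monitor.current_t(),monitor.current_eef_rot())
E
```

```text
top corner_block 0.72 [325. 208.  27.  28.] 575 [[0.581, -0.059, -0.0], [0.602, -0.031, 0.03], [0.625, -0.006, 0.033]]
top cover 0.73 [169. 231.  50.  45.] 2464 [[0.513, 0.22, 0.094], [0.553, 0.264, 0.097], [0.594, 0.316, 0.121]]
top cover_grip 0.84 [171. 233.  57.  53.] 2439 [[0.513, 0.218, 0.094], [0.552, 0.264, 0.097], [0.592, 0.316, 0.121]]
top well_floor 0.96 [197. 234. 130.  61.] 7137 [[0.501, 0.104, 0.012], [0.552, 0.217, 0.095], [0.601, 0.329, 0.12]]
side corner_block 0.74 [286. 257.  12.  26.] 215 [[0.601, -0.062, 0.004], [0.615, -0.054, 0.03], [0.628, -0.019, 0.032]]
side cover 0.87 [222. 162.  38.  22.] 670 [[0.515, 0.216, 0.095], [0.553, 0.259, 0.099], [0.595, 0.315, 0.122]]
side cover_grip 0.83 [218. 162.  39.  25.] 673 [[0.515, 0.216, 0.096], [0.553, 0.259, 0.099], [0.596, 0.316, 0.122]]
side well_floor 0.88 [226. 188.  62.  82.] 3479 [[0.502, 0.099, 0.011], [0.551, 0.196, 0.084], [0.599, 0.324, 0.119]]
0.5 [ 4.50504507e-01  3.10909990e+00 -1.19139166e-05]
```

View pics/top0.png

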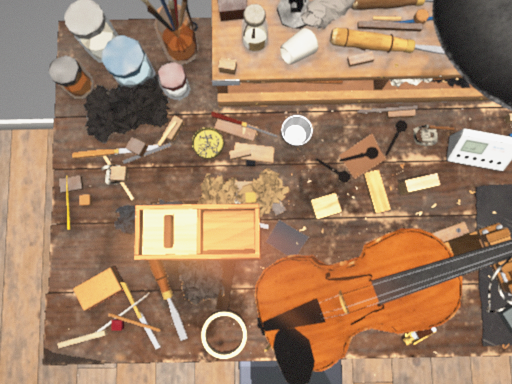

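View pics/side0.png

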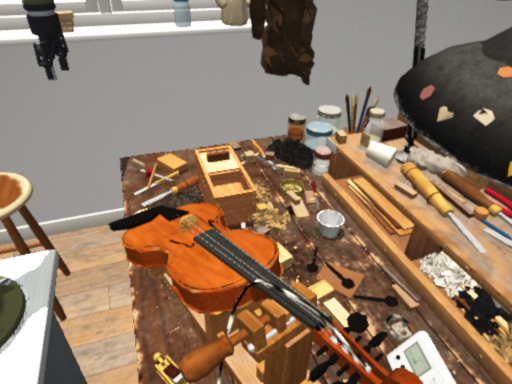

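The top view shows the block at about (325,207), slightly rotated. The maple offcut is at (377,191), and the pegs are behind at about (333,168). The chest spans (135–260, 205–260), with its open well on the right at (230,232) and the grip bar at (169,231). The violin lies just in front of the block. Next I'll refine the poses.

```bash
python3 - <<'E'
from h import *
W=np.load("top.npy"); S=np.load("side.npy")
def sel(W,lo,hi):
    return ((W>=lo)&(W<=hi)).all(-1)
def rect(P,n):
    r=cv2.minAreaRect((P[:,:2]*1000).astype(np.float32)); print(n,len(P),np.round(r[0],1),np.round(r[1],1),round(r[2],1), 'medz',np.round(np.median(P[:,2]),4))
rect(W[sel(W,[.56,-.07,.022],[.65,.01,.04])],"block top")
rect(S[sel(S,[.56,-.07,.022],[.65,.01,.04])],"block side")
for n,C in(("top",W),("side",S)):
    rect(C[sel(C,[.48,.08,.085],[.62,.35,.108])],"chest rim "+n)
    rect(C[sel(C,[.48,.08,.112],[.62,.35,.13])],"bar "+n)
    rect(C[sel(C,[.515,.1,.05],[.585,.205,.062])],"floor "+n)
# height map around
A=np.concatenate([W.reshape(-1,3),S.reshape(-1,3)]);A=A[~np.isnan(A[:,0])]
print("max z (mm) rows x .40-.90, cols y .40..-.30 step .05")
for x in np.arange(.40,.9,.04):
    print(round(x,2),[int(1000*max(A[sel(A,[x,y-.05,-.1],[x+.04,y,.8])][:,2],default=-9)) for y in np.arange(.4,-.3,-.05)])
print("fine around block")
for x in np.arange(.50,.70,.01):
    print(round(x,2),[int(1000*max(A[sel(A,[x,y-.01,-.1],[x+.01,y,.8])][:,2],default=-.009)) for y in np.arange(.07,-.17,-.01)])
im=cv2.imread("pics/top0.png")[150:270,120:400]; cv2.imwrite("pics/crop.png",cv2.resize(im,None,fx=2.8,fy=2.8,interpolation=cv2.INTER_CUBIC))
E
```

```text
block top 518 [603.1 -34.4] [40.2 53. ] 15.4 medz 0.03
block side 165 [617.7 -39.4] [59.8 27. ] 72.1 medz 0.0304
chest rim top 3992 [543.5 205.9] [252.6 119.7] 89.0 medz 0.0978
bar top 279 [553.5 268.3] [58. 15.] 0.2 medz 0.1199
floor top 1762 [549.6 157.5] [94.2 69.9] 89.4 medz 0.0558
chest rim side 1542 [542.6 206.6] [251.2 120.9] 89.2 medz 0.0983
bar side 127 [552.1 266. ] [58.  17.2] 1.6 medz 0.1199
floor side 283 [552.  152.6] [105.   63.8] 89.4 medz 0.0569
max z (mm) rows x .40-.90, cols y .40..-.30 step .05
0.4 [39, 23, 24, 28, 24, 96, 133, 155, 174, 186, 188, 189, 191, 219]
0.44 [31, 29, 29, 32, 30, 97, 118, 137, 174, 184, 195, 207, 213, 236]
0.48 [29, 106, 105, 105, 105, 105, 117, 131, 144, 168, 186, 205, 217, 238]
0.52 [33, 104, 124, 101, 59, 104, 102, 18, 3, 163, 182, 192, 188, 224]
0.56 [46, 105, 125, 105, 105, 105, 101, 14, 34, 33, 18, 17, 10, 22]
0.6 [34, 105, 105, 104, 105, 104, 89, 32, 34, 33, 18, 52, 54, 53]
0.64 [37, 5, 4, 45, 48, 45, 39, 30, 6, 16, 18, 423, 443, 440]
0.68 [48, 49, 3, 21, 40, 42, 29, 4, 12, 13, 440, 468, 471, 470]
0.72 [48, 49, 32, 21, 21, 41, 45, 4
[... 1421 characters left out ...]
18, 17]
0.62 [30, 30, 29, 2, 2, 2, 2, 1, 3, 30, 32, 33, 32, 4, 2, 4, 3, 3, 4, 13, 17, 16, 16, 15]
0.63 [35, 33, 32, 29, 3, 2, 3, 3, 5, 3, 3, 2, 3, 3, 3, 3, 1, 3, 3, 16, 16, 16, 17, 2]
0.64 [37, 33, 30, 27, 2, 3, 2, 3, 2, 4, 2, 4, 3, 3, 2, 2, 1, 2, 1, 17, 17, 16, 16, 2]
0.65 [34, 34, 3, 2, 2, 3, 3, 6, 2, 2, 4, 2, 2, 10, 14, 14, 9, 2, 3, 17, 17, 16, 16, 2]
0.66 [32, 30, 2, 2, 4, 3, 3, 3, 2, 3, 3, 4, 3, 13, 16, 16, 11, 4, 14, 16, 16, 16, 15, 3]
0.67 [32, 22, 2, 3, 2, 2, 2, 2, 2, 4, 2, 2, 12, 12, 15, 14, 5, 8, 6, 17, 17, 18, 10, 2]
0.68 [3, 2, 3, 2, 3, 4, 3, 3, 3, 4, 8, 12, 13, 11, 4, 4, 5, 4, 4, 3, 3, 5, 4, 417]
0.69 [2, 2, 1, 2, 3, 1, 3, 3, 2, 9, 11, 11, 2, 2, 8, 4, 5, 4, 5, 5, 4, 3, 430, 438]
```

View pics/crop.png

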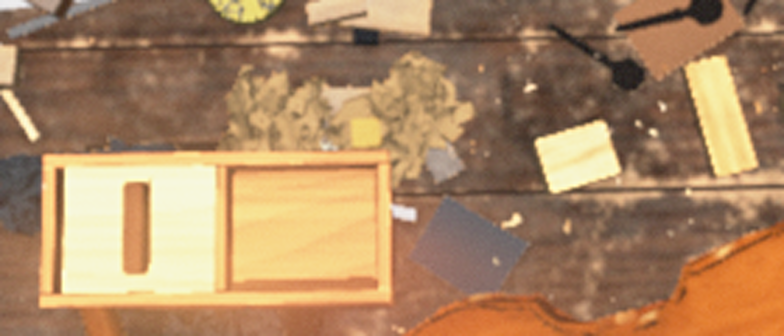

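```bash
python3 - <<'E'
from h import *
b=[.603,-.033]; best=None
for k in (15.4,195.4):
    q=manip.solve_ik([*b,.18],down(np.radians(k))); print(k,None if q is None else np.round(q,2))
    if q is not None and (best is None or abs(q[6])<best[0]): best=(abs(q[6]),k)
yaw=np.radians(best[1])
manip.move_to([*b,.18],down(yaw))
p,d=read_camera("wrist"); cv2.imwrite("pics/w1.png",p[...,::-1])
print(monitor.current_t())
manip.move_straight([*b,.013],rate=.12)
claw.gripper_close(25)
print("gap",monitor.current_finger_gap(),monitor.current_grip_force(),monitor.current_ee_pos(),monitor.current_contact_force(),monitor.current_t())
manip.move_straight([*b,.2],rate=.2)
p,d=read_camera("side"); cv2.imwrite("pics/s1.png",cv2.resize(p[150:300,180:400,::-1],None,fx=3,fy=3))
p,d=read_camera("wrist"); cv2.imwrite("pics/w2.png",p[...,::-1])
print("gap",monitor.current_finger_gap(),monitor.current_grip_force(),monitor.current_t(),best)
E
```

```text
15.4 [-0.6   0.3   0.74  1.66 -0.21  1.26 -1.12]
195.4 [-0.57  0.3   0.7   1.66 -0.2   1.26  2.01]
3.3
gap 0.5991614434759353 27.7065047621727 [ 0.60350899 -0.03302463  0.01357625] [-0.54689581  0.4689818   3.58642761] 5.2583
gap 0.5997304148596079 27.349418699741364 6.4417 (np.float64(1.1208792340568308), 15.4)
```

View pics/w2.png

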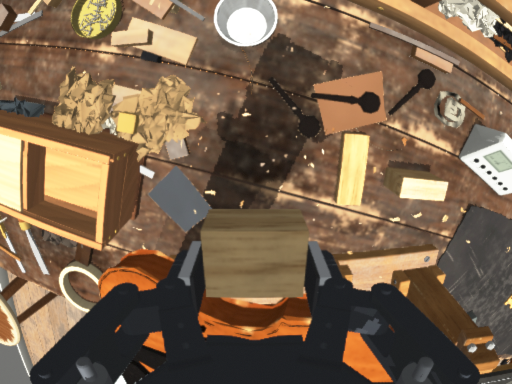

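View pics/s1.png

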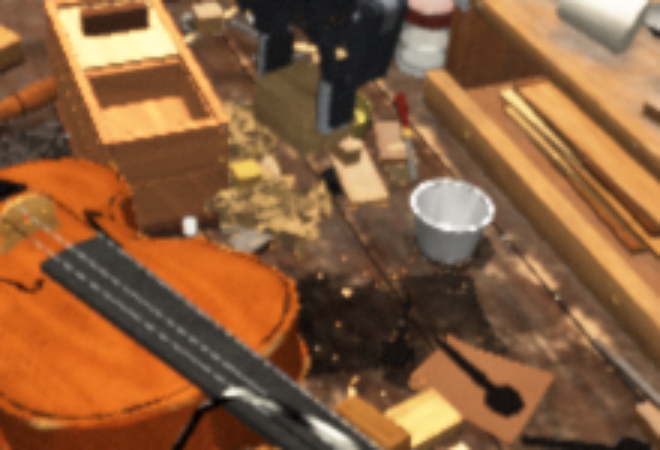

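The block is held squarely between the pads in the wrist view (204–308, 210–298). I'll move it over the well and release it with the tips near rim height, because the open fingers are wider than the well.

```bash
python3 - <<'E'
from h import *
w=[.551,.157]; o=down(np.radians(-.5))
manip.move_to([*w,.2],o)
manip.move_straight([*w,.092],rate=.12)
print(monitor.current_contact_force(),monitor.current_ee_pos(),monitor.current_t())
manip.wait(.2)
claw.let_go()
print(monitor.current_contact_force(),monitor.current_finger_gap(),monitor.current_t())
manip.move_straight([*w,.25],rate=.2)
p,d=read_camera("wrist"); cv2.imwrite("pics/w3.png",p[...,::-1])
p,d=read_camera("side"); S=cloud("side",d); np.save("side.npy",S); cv2.imwrite("pics/s2.png",cv2.resize(p[120:260,160:320,::-1],None,fx=4,fy=4))
A=S[((S>[.505,.1,.058])&(S<[.597,.21,.2])).all(-1)]
print(monitor.current_t(),len(A))
E
```

```text
[ 0.22944949  0.05026488 -0.57192934] [0.55173509 0.15701685 0.09280699] 8.3
[-0.18862458 -0.32569084  0.28677135] 0.9976382349897438 8.9417
9.9833 1076
```

View pics/w3.png

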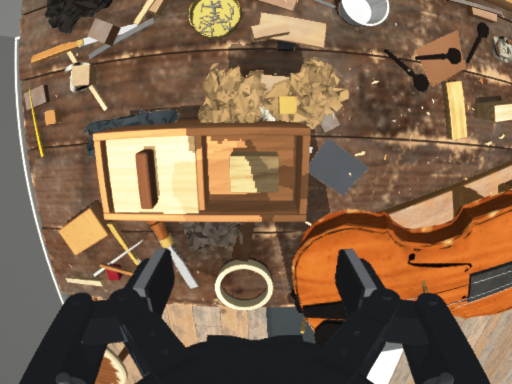

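View pics/s2.png

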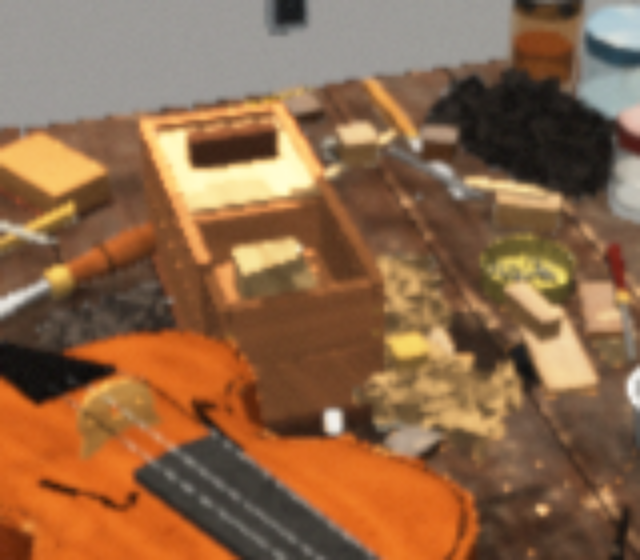

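The block lies flat and centred in the well, at (254,172) in the wrist view, and the side view agrees. Next I'll close the fingers, push the bar toward −y and stop on the force rise.

```bash
python3 - <<'E'
from h import *
S=np.load("side.npy"); A=S[((S>[.52,.12,.075])&(S<[.582,.195,.1])).all(-1)]
print("block top z",np.round(np.percentile(A[:,2],[5,50,95]),4))
o=down(np.radians(-.5)); x=.5525
manip.move_to([x,.308,.16],o)
claw.gripper_close(20)
manip.move_straight([x,.308,.106],rate=.1)
f0=np.array(monitor.current_contact_force()); print(f0,monitor.current_ee_pos(),monitor.current_t())
y=.308
def push(y,r):
    manip.move_straight([x+(.308-y)*-.008,y,.106],rate=r)
    return np.array(monitor.current_contact_force())-f0
f=push(.215,.08); print(f,monitor.current_ee_pos(),monitor.current_t()); y=.215
while y>.155 and monitor.current_t()<28:
    y-=.003; f=push(y,.06)
    if y<.2: print(round(y,3),np.round(f,1),np.round(monitor.current_ee_pos()[1],4))
    if abs(f[1])>12: break
print(monitor.current_t())
E
```

```text
block top z [0.0826 0.0869 0.0881]
[ 0.95450066 -0.63018403  0.27358316] [0.55281815 0.30799573 0.10623492] 12.175
[-1.1048508  -0.03142689 -0.19059379] [0.55170752 0.21498237 0.10572385] 13.4917
0.2 [-1.4  1.6 -1.2] 0.1995
0.197 [-1.3  1.3 -0.3] 0.1965
0.194 [-0.8  1.1 -0.5] 0.1936
0.191 [-1.2  0.7  0.1] 0.1906
0.188 [-1.1  0.6  0.4] 0.1875
0.185 [-0.7  0.9  0.8] 0.1845
0.182 [-0.5 -0.  -0.1] 0.1815
0.179 [-0.6  7.  -1.4] 0.181
0.176 [ 1.   9.6 -1.9] 0.1808
0.173 [ 1.8 14.4 -5. ] 0.1807
16.9917
```

```bash
python3 - <<'E'
from h import *
manip.move_straight([.552,.2,.107],rate=.1)
manip.move_straight([.552,.2,.22],rate=.2)
manip.move_to([.45,.42,.25],down(np.radians(-.5)))
out=[]
for cam in("top","side"):
    p,d=read_camera(cam); C=cloud(cam,d)
    P=C[((C>[.48,.08,.112])&(C<[.62,.35,.13])).all(-1)]
    r=cv2.minAreaRect((P[:,:2]*1000).astype(np.float32)); print(cam,r,len(P))
    q=p[180:300,120:320] if cam=="top" else p[120:240,160:360]
    out.append(cv2.resize(q[...,::-1],None,fx=3.0,fy=2.5*1.2/1.5,interpolation=cv2.INTER_CUBIC))
cv2.imwrite("pics/fin.png",np.vstack(out))
print(monitor.current_t(),monitor.current_contact_force())
E
```

```text
top ((552.45361328125, 160.2032928466797), (12.531070709228516, 59.97820281982422), 89.52775573730469) 254
side ((551.2079467773438, 158.37612915039062), (58.661582946777344, 15.77193546295166), 0.2769007980823517) 154
19.1917 [ 1.03756433 -0.54880434  0.12649093]
```

View pics/fin.png

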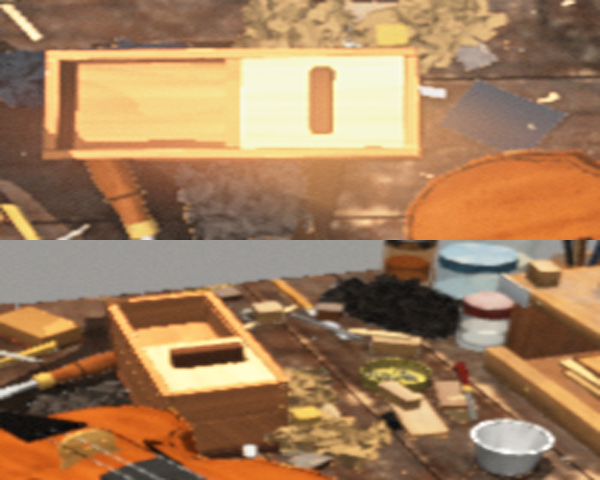

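The pictures show the cover spanning the whole right-hand well, from the partition to the end wall at (240–418, 60–150). The bar moved 108 mm and ended over the well's centre, and the cover held against a 14 N push, so I'm handing in.

```bash
python3 -c "
from h import *
print(job.job_done())"
```

```text
the job is handed in; nothing more can be done
None
```

The willow block is lying flat in the chest's open well with the cover slid fully shut over it, and the job was handed in at about 19 s of the 42 s allowed.

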